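# Close two denture flasks: rings, then covers

## Task

Close up the two brass denture flasks on the bench. Seat the round ring on the round plaster-filled base and the oblong ring on the oblong base first; only when both rings are on, put each flask's cover on its ring, so that both flasks end standing closed with every part seated flat and square. Leave the bases where they stand and do not disturb the two plaster casts lying between the parts.

Things in the scene. Friction and masses are not known exactly. Their poses are not given: they have to be found in the camera images.
- round_base: filled base of the round flask: brass, 62 mm diameter, 68 mm foot flange; top face at 22 mm with a round-edged lip (46 mm diameter, 7 mm high) on it, filled with white plaster; on that a pinkish wax horseshoe, top at 35 mm. About 0.5 kg, loose. Origin: centre of underside, z up.
- oblong_base: filled base of the oblong flask: brass, 84 (its x) x 58 mm (its y), 90 x 64 mm foot flange; top face at 22 mm with a round-edged lip (64 x 38 mm, 7 mm high) on it, filled with white plaster; on that a pinkish wax horseshoe, top at 35 mm. About 0.6 kg, loose. Origin: centre of underside, z up.
- round_ring: ring of the round flask: open brass tube, 62 mm outside, top face at 28 mm with a lip as on the base (total 35 mm). Bored 52 mm from below, 14 mm deep, it goes over the base's lip with 3 mm play all round; seated, its origin is 22 mm above the base's. Smooth sides to grip across the outside. About 0.2 kg, right side up. Origin: centre of underside, z up.
- oblong_ring: ring of the oblong flask: open brass frame, 84 (its x) x 58 mm (its y), top face at 28 mm with a lip as on the base (total 35 mm). Hollowed 70 x 44 mm, 14 mm deep, from below, it goes over the base's lip with 3 mm play, either way round; seated, its origin is 22 mm above the base's. Grip across the 58 mm. About 0.25 kg, right side up. Origin: centre of underside, z up.
- round_cover: cover of the round flask: brass disc, 62 mm, 13 mm high; on top a dark grip rib, 34 mm long along its x, 12 mm thick (y), from 13 to 31 mm height; a 3 mm high screw head off each end. A 52 mm recess, 9 mm deep, below goes over the ring's lip, any yaw; seated, its origin is 28 mm above the ring's. About 0.12 kg, right side up. Origin: centre of underside, z up.
- oblong_cover: cover of the oblong flask: brass plate, 84 (its x) x 58 mm, 13 mm high; on top a dark grip rib, 44 mm long along its x, 12 mm thick (y), from 13 to 31 mm height; a 3 mm high screw head off each end. A 70 x 44 mm recess, 9 mm deep, below goes over the ring's lip, either way round; seated, its origin is 28 mm above the ring's. About 0.16 kg, right side up. Origin: centre of underside, z up.
- cast_a: white plaster dental cast, a bystander, 56 x 68 x 32 mm, lying loose among the flask parts. Origin: centre of the underside.
- cast_b: another white plaster dental cast, a bystander, 56 x 68 x 32 mm, lying loose among the flask parts. Origin: centre of the underside.
There are look-alikes about, which are no part of the job. What is shaped like the round_cover but red or turquoise is not meant.

How it is judged (in metres and radians):
On the way:
1. both rings are seated on their own bases while neither cover is yet on (both covers at least 45 mm aside from both bases) (horizontal distance between round_ring and round_base below 0.006 m and z of round_ring in the frame of round_base between 0.0185 and 0.0255 m and angle between each of round_ring, oblong_ring's own z axis and vertical below 0.08 rad and horizontal distance between oblong_ring and oblong_base below 0.006 m and z of oblong_ring in the frame of oblong_base between 0.0185 and 0.0255 m and angle between the x axis of oblong_ring and the x axis of oblong_base, either way round below 0.15 rad and horizontal distance between each of round_cover, oblong_cover and round_base above 0.045 m and horizontal distance between each of round_cover, oblong_cover and oblong_base above 0.045 m), for 0.2 s.
At the end, for the whole second after the job is handed in: Each ring sits on the base of its shape and each cover on its ring: centres within 6 mm, heights within 3.5 mm of fully seated, level within 0.08 rad, oblong parts turned within 0.15 rad of the one below (either way round); all at rest (horizontal distance between round_ring and round_base below 0.006 m and z of round_ring in the frame of round_base between 0.0185 and 0.0255 m and angle between each of round_ring, oblong_ring, round_cover, oblong_cover's own z axis and vertical below 0.08 rad and horizontal distance between oblong_ring and oblong_base below 0.006 m and z of oblong_ring in the frame of oblong_base between 0.0185 and 0.0255 m and angle between the x axis of oblong_ring and the x axis of oblong_base, either way round below 0.15 rad and horizontal distance between round_cover and round_ring below 0.006 m and z of round_cover in the frame of round_ring between 0.0245 and 0.0315 m and horizontal distance between oblong_cover and oblong_ring below 0.006 m and z of oblong_cover in the frame of oblong_ring between 0.0245 and 0.0315 m and angle between the x axis of oblong_cover and the x axis of oblong_ring, either way round below 0.15 rad and linear speed of each of round_base, round_ring, round_cover, oblong_base, oblong_ring, oblong_cover below 0.01 m/s); the robot touches nothing.
It fails at once if a base is shifted more than 25 mm or a plaster cast more than 15 mm (distance of any of round_base, oblong_base from where it was at the start of the episode above 0.025 m or distance of any of cast_a, cast_b from where it was at the start of the episode above 0.015 m).
It also fails if it takes over 128 s, if anything falls off the work surface, if the arm or the gripper's body presses on something with over 40 N, if the wrist force passes 120 N, or if a joint passes its speed limit or range.

## Robot

A 6-joint arm with a two-finger parallel gripper is mounted at the origin on a cart in front of the work surface, level with it; the furniture and walls round the work are solid. World frame = base frame: x ahead of the robot, y to its left, z up, the work surface at z = 0. Lengths are in m, angles in degrees, forces in N, time in s.
With the tool pointing down it reaches from about 0.225 to 0.725 m from the base axis. Payload 3.1 kg.
Tool frame: the origin (TCP) lies at the very end of the fingers, on their centre line; the grasp point (between the pads) lies 19 mm behind it; z points along the fingers, y is the line along which they close (so a half turn about z gives the same grasp; the last joint's range is limited). The gripper opens to 85 mm and grips with 20 to 120 N. Pads are 22 mm wide; open, the fingers measure 114 mm over their backs; the gripper's body (76 mm by 85 mm) begins 54 mm behind the grasp point. The pads swing forward as they close: fully open they stand 13 mm farther back than shut.
Start: joints at [59.771, 2.75, 5.684, 92.934, 0, 82.678], TCP at [0.204, 0.484, 0.231] pointing down, gripper open.
Joint ranges: [-166.93, 166.93], [-56.73, 111.36], [-69.38, 81.34], [-121.58, 131.49], [-85.45, 84.26], [-180, 180]. Speed limits (degrees/s): [159.86, 159.86, 180, 180, 180, 180].

## Interface

Orientations are given as [roll, pitch, yaw] about the fixed x, y, z axes, in that order (R = Rz(yaw) Ry(pitch) Rx(roll)).
In Python, from station import read_state, capture, sign_off gives the robot as it stands. The module is installed in compiled form; this text tells all that it offers.
- The arm moves only by the tool play_rows, never from a script. Its argument "deltas" is a list of rows, each an object of numbers: "tx", "ty", "tz": the shift along the world's x, y, z in cm; "turn": the turn about the world's z in degrees; "hand": the opening, from 0 (shut) to 1 (fully open). In form: [{"tx": .., "ty": .., "tz": .., "turn": .., "hand": ..}, ...]. A call has 1 to 20 rows; each row shifts and turns the commanded pose from where the row before left it; what a row does not reach is not made up. A row lasts 1/8 s, in which the tool goes at most 62.5 mm and 10.7 degrees, less where a joint would pass 70% of its speed; a pose out of reach is approached as far as the arm can. A call with a gripper value outside its range is refused whole. The fingers move at their own pace and stop on an object; "newtons" is the grip in N (left out, the last holds). Time passes only in rows, so rows that do not move let the fingers close. It gives the time, the measured TCP pose, the force, the opening and the grip force at its end, in the units of the state.
- read_state(): the state, without advancing time (a new reading comes with each control period).
- capture(name): name is "scene" or "top" or "wrist"; returns a dict with "img" (480x640x3 uint8, red, green, blue), "mtx" (3x3 intrinsics, pixels), "k1" (the pictures are not rectified: a ray, as slopes to the right and down, at radius r is drawn at 1 + k1 r^2 times it, then the intrinsics apply), "camera_from_world" (4x4, takes a point from world to camera coordinates); the wrist camera has in their place "hand_eye" (4x4, takes a point from camera to tool coordinates, whose origin is the TCP and whose axes are the flange's). Camera axes: x right, y down, z forward; pixel columns grow to the right and rows downward; lengths in m; the calibration is good to about 2 mm. A picture is of the moment at which its call begins: read the wrist's pose just before it. There is no depth.
- sign_off(): hands the job in; it is judged then, once.
The state is a dict: "time_s": time; "joint_pos": joint angles; "dq": joint speeds; "tau": joint torques, N m; "position": TCP position; "orientation": TCP orientation; "force": force on the tool from outside, world axes, zero at the start; "ft_torque": the same for the moment, N m; "finger_gap": opening from 0.0 (shut) to 1.0 (fully open); "gripper_force": force on a finger pad.
Only numpy, scipy, OpenCV 4.12 (cv2) and the standard library are available. Lean on these libraries where they do the work, as an engineer would, in place of code of your own. Each camera call takes 0.05 s, during which the arm holds its last target. There are 200 camera calls.

## Working session

There is one attempt and no reset: what is moved stays moved. The work goes in short steps, Python scripts to look and compute and a tool call to move; the robot and the scene stay as the last step left them, time stands still between calls to the robot, and variables do not carry over. Pictures are saved under pics/ and viewed, at most 14 in all, crops included, and the job is handed in when it is done.

Besides the shell and the picture viewer there is one more tool, called after "Emit:" by a JSON object that holds its "api" and its "payload", one argument or row to a line. play_rows: Moves the arm, as the interface text tells. Its arguments: {"type":"object","properties":{"deltas":{"type":"array","items":{"type":"object","properties":{"tx":{"type":"number"},"ty":{"type":"number"},"tz":{"type":"number"},"turn":{"type":"number"},"hand":{"type":"number"}}}},"newtons":{"type":"number"}},"required":["deltas"]}

```bash
mkdir -p pics; cat > h.py <<'E'
import numpy as np, cv2, pickle
from station import read_state, capture
def snap(n):
    s=read_state(); c=capture(n); c['state']=s; return c
def cam(c):
    "returns world_from_camera 4x4"
    if 'camera_from_world' in c: return np.linalg.inv(np.array(c['camera_from_world']))
    from scipy.spatial.transform import Rotation as R
    s=c['state']; T=np.eye(4); T[:3,:3]=R.from_euler('xyz',s['orientation'],degrees=True).as_matrix(); T[:3,3]=s['position']
    return T@np.array(c['hand_eye'])
def ray(c,uv):
    uv=np.atleast_2d(np.array(uv,float)); K=np.array(c['mtx']); k=c['k1']
    n=cv2.undistortPoints(uv[:,None],K,np.array([k,0,0,0,0.]))[:,0]
    W=cam(c); d=np.c_[n,np.ones(len(n))]@W[:3,:3].T
    return W[:3,3],d
def plane(c,uv,z):
    o,d=ray(c,uv); return o+d*((z-o[2])/d[:,2])[:,None]
def tri(c1,p1,c2,p2):
    o1,d1=ray(c1,p1);o2,d2=ray(c2,p2);d1=d1[0]/np.linalg.norm(d1[0]);d2=d2[0]/np.linalg.norm(d2[0])
    t=np.linalg.lstsq(np.c_[d1,-d2],o2-o1,rcond=None)[0]; a=o1+t[0]*d1;b=o2+t[1]*d2
    return (a+b)/2,np.linalg.norm(a-b)
def proj(c,P):
    W=np.linalg.inv(cam(c)); return cv2.projectPoints(np.atleast_2d(np.array(P,float)),cv2.Rodrigues(W[:3,:3])[0],W[:3,3],np.array(c['mtx']),np.array([c['k1'],0,0,0,0.]))[0][:,0]
def save(c,fn): cv2.imwrite(fn,c['img'][...,::-1])
E
python3 - <<'E'
from h import *
for n in ['scene','top','wrist']:
    c=snap(n); pickle.dump(c,open(n+'0.pkl','wb')); save(c,f'pics/{n}0.png'); print(n,np.round(cam(c)[:3],3).tolist(),np.array(c['mtx'])[0].tolist(),c['k1'])
print(c['state'])
E
```

```text
scene [[0.737, -0.284, 0.613, -0.161], [-0.675, -0.344, 0.652, -0.81], [0.026, -0.895, -0.445, 0.578]] [589.2650086833862, 0.0, 316.2710673428279] -0.1709198902011927
top [[0.014, -0.998, 0.064, 0.464], [-1.0, -0.015, -0.013, -0.029], [0.013, -0.064, -0.998, 1.311]] [582.660226677948, 0.0, 318.13267059325176] -0.017442423726127792
wrist [[0.39, 0.871, 0.3, 0.126], [0.921, -0.368, -0.129, 0.517], [-0.002, 0.327, -0.945, 0.372]] [393.0495190614539, 0.0, 314.66232328169224] -0.022637269549377604
{'time_s': 0.1, 'joint_pos': array([ 5.97704135e+01,  2.78752802e+00,  5.60055156e+00,  9.29305976e+01,
       -6.94495447e-05,  8.26777265e+01]), 'dq': array([-0.06534608,  0.01703652,  0.1748731 , -0.01651434, -0.0441694 ,
        0.01739094]), 'tau': array([ 2.44482369e-03, -3.39851332e+01,  3.20936573e+01,  1.58243207e-02,
       -1.89716602e-04,  3.11661182e-06]), 'position': array([0.20409381, 0.48313021, 0.23024401]), 'orientation': array([-1.79883376e+02, -1.49159479e-02,  1.57092672e+02]), 'force': array([ 0.08191196,  0.31488585, -1.13873272]), 'ft_torque': array([ 0.02475421, -0.00361319,  0.04397938]), 'gripper_force': 0.0, 'finger_gap': 1.002123270666539}
```

View pics/top0.png

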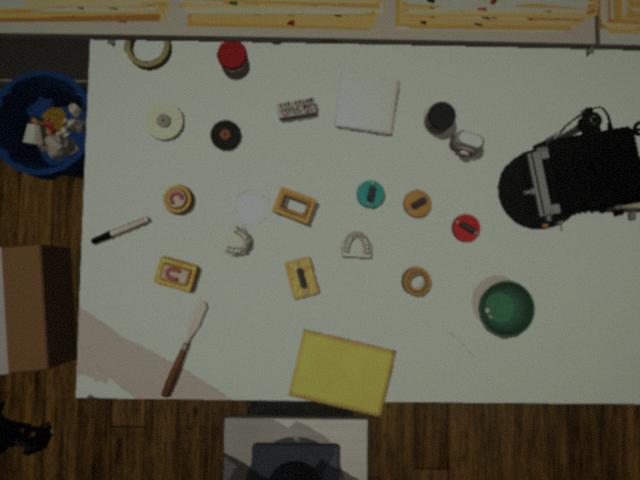

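View pics/scene0.png

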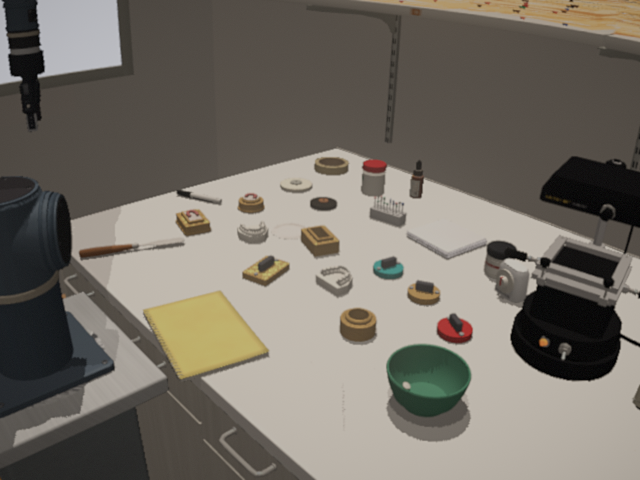

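The top view shows:
- Round base at (178,199), oblong base at (177,274).
- Oblong ring at (296,206), oblong cover at (302,279), round ring at (417,281).
- Casts at (239,243) and (357,246).

There are three round covers: turquoise (371,194), brass (417,203) and red (466,228). Only the brass one at (417,203) fits the description. The large ring at (148,52) is too big and has no base near it. I'll measure coarsely from two views and confirm with a crop.

```bash
python3 - <<'E'
from h import *
t=pickle.load(open('top0.pkl','rb'));s=pickle.load(open('scene0.pkl','rb'))
def blobs(c):
    hsv=cv2.cvtColor(c['img'],cv2.COLOR_RGB2HSV)
    m=((hsv[...,0]>8)&(hsv[...,0]<32)&(hsv[...,1]>75)&(hsv[...,2]>60)).astype(np.uint8)
    m=cv2.morphologyEx(m,cv2.MORPH_CLOSE,np.ones((5,5),np.uint8))
    cs=cv2.findContours(m,cv2.RETR_EXTERNAL,cv2.CHAIN_APPROX_NONE)[0]
    return [k for k in cs if 150<cv2.contourArea(k)<4000]
names={'rb':(178,199,.022),'ob':(177,274,.022),'or':(296,206,.028),'oc':(302,279,.013),'rc':(417,203,.013),'rr':(417,281,.028)}
bt=[cv2.minAreaRect(k) for k in blobs(t)]; bs=[cv2.minAreaRect(k) for k in blobs(s)]
for n,(u,v,z) in names.items():
    r=min(bt,key=lambda r:np.hypot(r[0][0]-u,r[0][1]-v))
    P=plane(t,r[0],z)[0]; q=proj(s,P)[0]
    r2=min(bs,key=lambda r:np.hypot(*(np.array(r[0])-q)))
    X,e=tri(t,r[0],s,r2[0])
    box=plane(t,cv2.boxPoints(r),z)[:,:2]; e1=box[1]-box[0];e2=box[2]-box[1]
    print(n,np.round(r[0],1),'P',np.round(P,3),'scene',np.round(q),np.round(r2[0],1),'tri',np.round(X,3),round(e,4),'sz',np.round([np.hypot(*e1),np.hypot(*e2)],3),'ang',np.round(np.degrees(np.arctan2(e1[1],e1[0])),1),np.round(np.degrees(np.arctan2(e2[1],e2[0])),1))
for n,u in dict(casta=(239,243),castb=(357,246),disc=(252,207),turq=(371,194),red=(466,228),bowl=(506,308),book=(343,372)).items(): print(n,np.round(plane(t,u,.02)[0],3))
a=cv2.resize(t['img'][170:310,330:490],None,fx=5,fy=4,interpolation=cv2.INTER_CUBIC)[:560]
cv2.imwrite('pics/crop1.png',cv2.convertScaleAbs(a[...,::-1],alpha=1.4))
E
```

```text
rb [177.5 199. ] P [0.63  0.269 0.022] scene [251. 200.] [250.4 204.8] tri [0.632 0.273 0.007] 0.0018 sz [0.06  0.063] ang -89.1 -178.3
ob [176.5 273.9] P [0.464 0.266 0.022] scene [194. 218.] [192.5 222. ] tri [0.464 0.269 0.011] 0.0019 sz [0.063 0.091] ang -14.2 -105.0
or [294.2 205.4] P [0.62  0.009 0.028] scene [320. 235.] [320.  240.2] tri [0.621 0.01  0.014] 0.0009 sz [0.06  0.087] ang -19.8 -110.2
oc [301.5 277.6] P [ 0.46  -0.01   0.013] scene [267. 267.] [265.7 270.2] tri [ 0.459 -0.009  0.007] 0.0023 sz [0.06  0.086] ang -73.6 -163.6
rc [417.  203.5] P [ 0.63  -0.266  0.013] scene [424. 290.] [423.2 294.4] tri [ 0.63  -0.267  0.004] 0.0028 sz [0.059 0.061] ang -89.0 -179.9
rr [416.5 281.5] P [ 0.455 -0.263  0.028] scene [359. 317.] [357.5 324. ] tri [ 0.454 -0.264  0.016] 0.0028 sz [0.06  0.062] ang -44.6 -134.4
casta [0.535 0.13  0.02 ]
castb [ 0.532 -0.132  0.02 ]
disc [0.615 0.103 0.02 ]
turq [ 0.649 -0.162  0.02 ]
red [ 0.576 -0.375  0.02 ]
bowl [ 0.399 -0.464  0.02 ]
book [ 0.255 -0.104  0.02 ]
```

View pics/crop1.png

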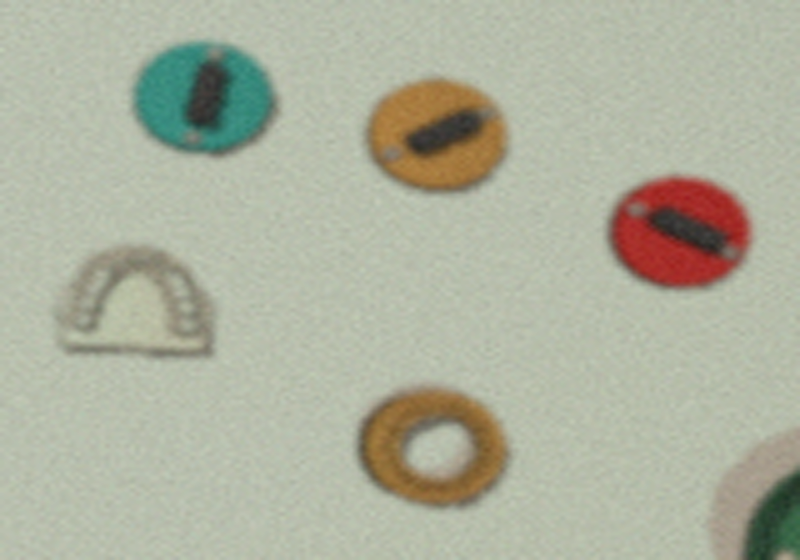

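The crop confirms the brass round cover (crop 435,133). Its rib points at about 118°, and the turquoise (208,95) and red (680,232) covers are decoys. I'll fly the wrist camera over the bases next.

Emit:
{"api": "play_rows", "payload": {
  "deltas": [
    {"tx":2.4,"ty":-3,"tz":-0.6,"turn":-8.2,"hand":1},
    {"tx":2.4,"ty":-3,"tz":-0.6,"turn":-8.2,"hand":1},
    {"tx":2.4,"ty":-3,"tz":-0.6,"turn":-8.2,"hand":1},
    {"tx":2.4,"ty":-3,"tz":-0.6,"turn":-8.2,"hand":1},
    {"tx":2.4,"ty":-3,"tz":-0.6,"turn":-8.2,"hand":1},
    {"tx":2.4,"ty":-3,"tz":-0.6,"turn":-8.2,"hand":1},
    {"tx":2.4,"ty":-3,"tz":-0.6,"turn":-8.2,"hand":1},
    {"tx":2.4,"ty":-3,"tz":-0.6,"turn":-8.2,"hand":1},
    {"tx":2.4,"ty":-3,"tz":-0.6,"turn":-8.2,"hand":1},
    {"tx":2.4,"ty":-3,"tz":-0.6,"turn":-8.2,"hand":1},
    {"hand":1},
    {"hand":1}
  ]
}}

```text
invalid input at $.deltas[10]: expected keys tx, ty, tz, turn, hand
```

```bash
python3 - <<'E'
from h import *
c=snap('wrist'); pickle.dump(c,open('w1.pkl','wb')); save(c,'pics/w1.png')
print(c['state']['position'],c['state']['orientation'],c['state']['joint_pos'],np.round(proj(c,[[.464,.266,.022],[.63,.27,.022]])))
E
```

```text
[0.20412413 0.48316614 0.2303589 ] [-1.79892733e+02 -1.34518022e-02  1.57090990e+02] [ 5.97696771e+01  2.78534813e+00  5.61141338e+00  9.29341721e+01
 -3.27329609e-04  8.26786744e+01] [[232. 464.]
 [292. 548.]]
```

View pics/w1.png

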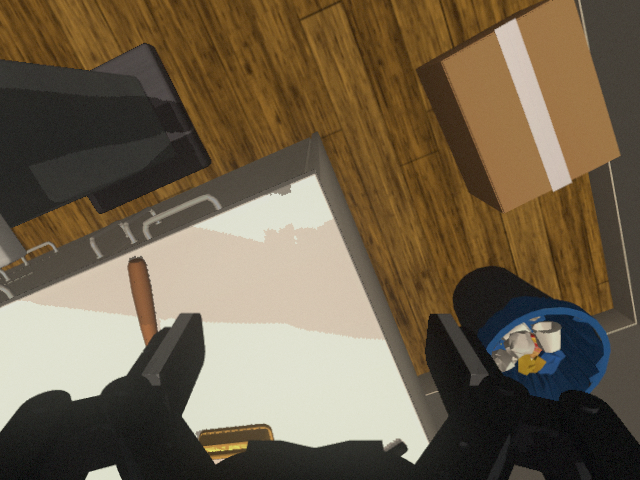

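The move was refused because every row needs all five keys, so this picture is still the start view. Fingertips show at (185,330) and (445,330), and the upper half of the image is clear.

Emit:
{"api": "play_rows", "payload": {
  "deltas": [
    {"tx":2.4,"ty":-3,"tz":-0.6,"turn":-8.2,"hand":1},
    {"tx":2.4,"ty":-3,"tz":-0.6,"turn":-8.2,"hand":1},
    {"tx":2.4,"ty":-3,"tz":-0.6,"turn":-8.2,"hand":1},
    {"tx":2.4,"ty":-3,"tz":-0.6,"turn":-8.2,"hand":1},
    {"tx":2.4,"ty":-3,"tz":-0.6,"turn":-8.2,"hand":1},
    {"tx":2.4,"ty":-3,"tz":-0.6,"turn":-8.2,"hand":1},
    {"tx":2.4,"ty":-3,"tz":-0.6,"turn":-8.2,"hand":1},
    {"tx":2.4,"ty":-3,"tz":-0.6,"turn":-8.2,"hand":1},
    {"tx":2.4,"ty":-3,"tz":-0.6,"turn":-8.2,"hand":1},
    {"tx":2.4,"ty":-3,"tz":-0.6,"turn":-8.2,"hand":1},
    {"tx":0,"ty":0,"tz":0,"turn":0,"hand":1},
    {"tx":0,"ty":0,"tz":0,"turn":0,"hand":1}
  ]
}}

```text
time_s: 1.7
position: [0.4439, 0.1838, 0.1711]
orientation: [-179.9, -0.0, 75.1]
force: [-1.1, -0.1, 0.1]
finger_gap: 0.999
gripper_force: 0.0
```

```bash
python3 - <<'E'
from h import *
c=snap('wrist'); pickle.dump(c,open('w1.pkl','wb')); save(c,'pics/w1b.png')
print(c['state']['position'],c['state']['orientation'],c['state']['joint_pos'],np.round(proj(c,[[.464,.266,.022],[.63,.27,.022]])))
E
```

```text
[0.44390626 0.18378288 0.17114026] [-1.79939712e+02 -5.81640684e-03  7.51322833e+01] [ 1.44630629e+01 -4.16021020e+00 -8.00471647e+00  8.62052036e+01
  3.46026846e-02  1.19330762e+02] [[313. 100.]
 [551.  29.]]
```

View pics/w1b.png

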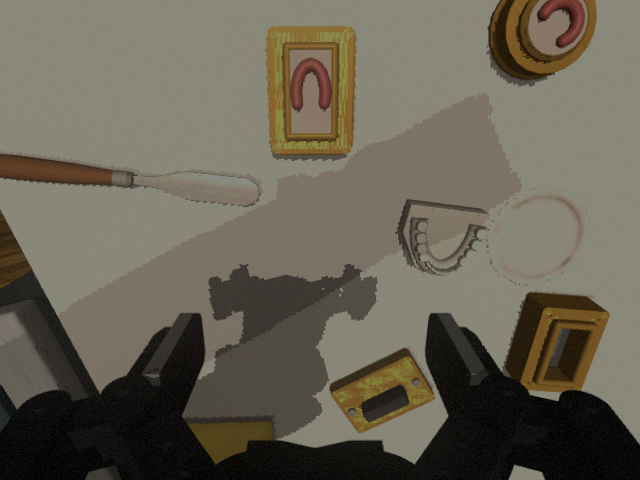

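Now the camera sees the oblong base at (311,91) and the round base at (545,35). Cast A is at (443,235), the oblong ring at (557,342) and the oblong cover at (383,388). I'll take two more views for triangulation.

Emit:
{"api": "play_rows", "payload": {
  "deltas": [
    {"tx":4,"ty":0,"tz":0,"turn":0,"hand":1},
    {"tx":4,"ty":0,"tz":0,"turn":0,"hand":1},
    {"tx":0,"ty":0,"tz":0,"turn":0,"hand":1},
    {"tx":0,"ty":0,"tz":0,"turn":0,"hand":1}
  ]
}}

```text
time_s: 2.25
position: [0.5234, 0.1845, 0.1713]
orientation: [-179.9, 0.0, 75.2]
force: [-0.4, 0.1, -0.0]
finger_gap: 1.0
gripper_force: 0.0
```

```bash
python3 -c "
from h import *
c=snap('wrist'); pickle.dump(c,open('w2.pkl','wb'))"
```

Emit:
{"api": "play_rows", "payload": {
  "deltas": [
    {"tx":4,"ty":0,"tz":0,"turn":0,"hand":1},
    {"tx":4.5,"ty":0.5,"tz":0,"turn":0,"hand":1},
    {"tx":0,"ty":0,"tz":0,"turn":0,"hand":1},
    {"tx":0,"ty":0,"tz":0,"turn":0,"hand":1}
  ]
}}

```text
time_s: 2.8
position: [0.6081, 0.1889, 0.1716]
orientation: [-179.9, 0.0, 75.1]
force: [-1.0, 0.1, 0.2]
finger_gap: 1.0
gripper_force: 0.0
```

```bash
cat >> h.py <<'E'
def brass(c,s=90):
    h=cv2.cvtColor(cv2.medianBlur(c['img'],3),cv2.COLOR_RGB2HSV)
    m=((h[...,0]>9)&(h[...,0]<32)&(h[...,1]>s)).astype(np.uint8)
    return cv2.morphologyEx(m,cv2.MORPH_CLOSE,np.ones((3,3),np.uint8))
def part(c,P):
    "brass blob nearest the projection of P: (outer contour, largest child contour)"
    q=proj(c,P)[0]; cs,hi=cv2.findContours(brass(c),cv2.RETR_CCOMP,cv2.CHAIN_APPROX_NONE)
    best=min((i for i in range(len(cs)) if hi[0][i][3]<0 and cv2.contourArea(cs[i])>1500),key=lambda i:np.hypot(*(np.array(cv2.minAreaRect(cs[i])[0])-q)))
    ch=[cs[i] for i in range(len(cs)) if hi[0][i][3]==best]
    return cs[best],max(ch,key=cv2.contourArea) if ch else None
def rect(c,k,z):
    "min-area rectangle of a contour on plane z: centre, (long,short), angle of the long side"
    w=plane(c,k[:,0].astype(float),z)[:,:2]
    (x,y),(a,b),an=cv2.minAreaRect((w*1000).astype(np.float32))
    if a<b: a,b,an=b,a,an+90
    return np.round([x,y,a,b,an%180],1)
E
python3 - <<'E'
from h import *
c=snap('wrist'); pickle.dump(c,open('w3.pkl','wb'))
W=[pickle.load(open(f'w{i}.pkl','rb')) for i in (1,2,3)]
for n,P in dict(ob=[.464,.266,.025],rb=[.63,.27,.025]).items():
    px=[]
    for i,c in enumerate(W):
        o,ch=part(c,P); b=cv2.boundingRect(o)
        ci=cv2.minAreaRect(ch)[0] if ch is not None else None; px.append(ci)
        print(n,i+1,b,'outer@.022',rect(c,o,.022),'outer@.003',rect(c,o,.003),'in px',ci,'in@.029',rect(c,ch,.029) if ch is not None else None, c['state']['position'])
    for i,j in ((0,1),(1,2),(0,2)):
        if px[i] and px[j]: print('tri',i+1,j+1,tri(W[i],px[i],W[j],px[j]))
a=np.vstack([np.hstack([x['img'][:240] for x in W[1:]]),np.dstack([np.hstack([brass(x)[:240]*255 for x in W[1:]])]*3)])
cv2.imwrite('pics/m.png',cv2.resize(a[...,::-1],(800,300)))
E
```

```text
ob 1 (266, 26, 90, 129) outer@.022 [463.3 271.2  84.3  60.7  75.1] outer@.003 [463.2 271.6  89.8  64.7  75.1] in px (310.5, 91.0) in@.029 [463.3 271.5  54.   28.8  75.1] [0.44390626 0.18378288 0.17114026]
ob 2 (158, 58, 98, 125) outer@.022 [466.8 271.3  85.4  64.2  75.6] outer@.003 [461.8 271.7  91.   68.4  75.6] in px (200.92893981933594, 123.00506591796875) in@.029 [463.4 271.6  54.1  29.9  75.1] [0.52341009 0.18447155 0.17133557]
ob 3 (51, 97, 108, 119) outer@.022 [469.9 271.4  86.7  69.6  75. ] outer@.003 [459.5 271.4  92.3  74.2  75. ] in px (93.18919372558594, 160.63514709472656) in@.029 [463.4 272.   54.3  30.9  75.4] [0.60812347 0.18893847 0.17162954]
tri 1 2 (array([0.46359861, 0.27233144, 0.02889276]), np.float64(6.046511991999211e-05))
tri 2 3 (array([0.46360498, 0.27249422, 0.02894461]), np.float64(0.00026749423271004607))
tri 1 3 (array([0.46359416, 0.27246413, 0.02892986]), np.float64(0.00032760310498604355))
rb 1 (489, 0, 108, 80) outer@.022 [622.1 264.4  71.8  48.8 166. ] outer@.003 [632.3 264.4  76.5  52.  166. ] in px None in@.029 None [0.44390626 0.18378288 0.17114026]
rb 2 (381, 7, 99, 102) outer@.022 [627.  272.2  66.9  62.9 173.3] outer@.003 [632.4 272.5  71.3  67.  173.3] in px (438.0000305175781, 55.5) in@.029 [630.5 272.6  39.4  39.2  31.5] [0.52341009 0.18447155 0.17133557]
rb 3 (272, 48, 90, 96) outer@.022 [630.7 272.5  63.1  62.3  73.2] outer@.003 [630.8 272.6  67.2  66.4  73.2] in px (316.5, 96.5) in@.029 [630.7 272.5  39.6  39.1  75.1] [0.60812347 0.18893847 0.17162954]
tri 2 3 (array([0.63084011, 0.27298867, 0.02834155]), np.float64(0.00010355457678980513))
```

View pics/m.png

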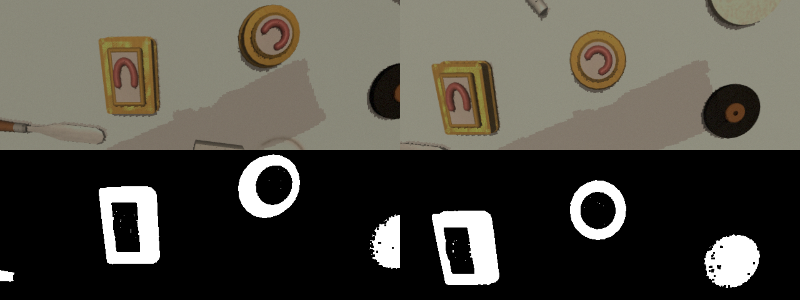

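The masks are clean. The oblong base's plaster is at pixel (126,226) and the round base's at (598,210). Both triangulate at 28–29 mm high, as described. Next the oblong ring.

Emit:
{"api": "play_rows", "payload": {
  "deltas": [
    {"tx":-0.4,"ty":-5,"tz":0,"turn":-1,"hand":1},
    {"tx":-0.4,"ty":-5,"tz":0,"turn":-1,"hand":1},
    {"tx":-0.4,"ty":-5,"tz":0,"turn":-1,"hand":1},
    {"tx":0,"ty":-5,"tz":0,"turn":-2,"hand":1},
    {"tx":0,"ty":0,"tz":0,"turn":0,"hand":1},
    {"tx":0,"ty":0,"tz":0,"turn":0,"hand":1}
  ]
}}

```text
time_s: 3.6
position: [0.5966, -0.0109, 0.1725]
orientation: [179.9, -0.1, 70.1]
force: [-0.4, 0.6, 0.3]
finger_gap: 0.999
gripper_force: 0.0
```

```bash
python3 -c "
from h import *
c=snap('wrist'); pickle.dump(c,open('w4.pkl','wb'))"
```

Emit:
{"api": "play_rows", "payload": {
  "deltas": [
    {"tx":-0.4,"ty":-3,"tz":0,"turn":0,"hand":1},
    {"tx":-0.4,"ty":-3,"tz":0,"turn":0,"hand":1},
    {"tx":0,"ty":0,"tz":0,"turn":0,"hand":1},
    {"tx":0,"ty":0,"tz":0,"turn":0,"hand":1}
  ]
}}

```text
time_s: 4.15
position: [0.5894, -0.0698, 0.1715]
orientation: [-180.0, -0.0, 70.2]
force: [0.2, 0.3, 0.5]
finger_gap: 0.999
gripper_force: 0.0
```

```bash
cat > meas.py <<'E'
import sys
from h import *
# usage: meas.py x y z_in z_out files...  : measure part by child contour in the views
P=[float(v) for v in sys.argv[1:4]]; zo=float(sys.argv[4]); W=[pickle.load(open(f,'rb')) for f in sys.argv[5:]]; px=[]
for c in W:
    o,ch=part(c,P); px.append(cv2.minAreaRect(ch)[0])
    print(cv2.boundingRect(o),'out',rect(c,o,zo),'in px',np.round(px[-1],1),'in',rect(c,ch,P[2]),c['state']['position'].round(4),c['state']['orientation'].round(2))
for i in range(len(W)-1): print('tri',tri(W[i],px[i],W[i+1],px[i+1]))
E
python3 -c "
from h import *
c=snap('wrist'); pickle.dump(c,open('w5.pkl','wb'))
a=np.hstack([pickle.load(open(f,'rb'))['img'] for f in ('w4.pkl','w5.pkl')]); cv2.imwrite('pics/or.png',cv2.resize(a[...,::-1],(800,300)))"; python3 meas.py .62 .01 .035 .028 w4.pkl w5.pkl
```

```text
(294, 119, 83, 115) out [619.5  12.9  84.4  58.7  69.9] in px [334. 176.] in [620.   15.5  47.5  25.4  70.1] [ 0.5966 -0.0109  0.1725] [ 1.7994e+02 -6.0000e-02  7.0100e+01]
(274, 29, 88, 130) out [619.7  12.   83.8  58.1  69.9] in px [317.  95.] in [619.6  12.1  49.6  25.4  69.7] [ 0.5894 -0.0698  0.1715] [-1.800e+02 -5.000e-02  7.019e+01]
tri (array([0.62014603, 0.01285886, 0.0184877 ]), np.float64(7.042584851448433e-06))
```

View pics/or.png

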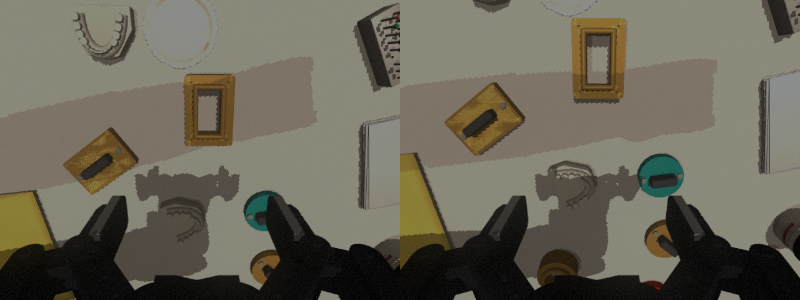

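The oblong ring is clean at (600,58) in the right half: centre (619.7, 12.0) mm, yaw 70°, 84.4 x 58.7 mm at the 28 mm plane. Moving over it.

Emit:
{"api": "play_rows", "payload": {
  "deltas": [
    {"tx":1.5,"ty":4.1,"tz":-2,"turn":0,"hand":1},
    {"tx":1.53,"ty":4.08,"tz":-3,"turn":0,"hand":1},
    {"tx":0,"ty":0,"tz":-4,"turn":-0.3,"hand":1},
    {"tx":0,"ty":0,"tz":0,"turn":0,"hand":1},
    {"tx":0,"ty":0,"tz":0,"turn":0,"hand":1}
  ]
}}

```text
time_s: 4.82
position: [0.6201, 0.0108, 0.0826]
orientation: [179.9, -0.0, 69.8]
force: [0.5, -0.1, 0.8]
finger_gap: 0.997
gripper_force: 0.0
```

```bash
python3 - <<'E'
from h import *
W=[pickle.load(open(f'w{i}.pkl','rb')) for i in (4,5)]
r=[cv2.boxPoints(cv2.minAreaRect(part(c,[.62,.012,.028])[0])) for c in W]
for p in r[0]:
    q=min(r[1],key=lambda q:np.hypot(*((q-r[1].mean(0))-(p-r[0].mean(0))))); print('corner',tri(W[0],p,W[1],q))
print(read_state()['position'],read_state()['orientation'])
E
```

```text
corner (array([0.6069411 , 0.06200704, 0.02157238]), np.float64(0.0005505718977319766))
corner (array([0.66176922, 0.04215363, 0.02250797]), np.float64(2.49614516876809e-06))
corner (array([ 0.63593957, -0.03868237,  0.0260494 ]), np.float64(0.0008764298191976127))
corner (array([ 0.5763131 , -0.01736947,  0.02505641]), np.float64(0.00046582185461610515))
[0.62013554 0.01080067 0.08261902] [ 1.79929918e+02 -2.23889267e-02  6.98331688e+01]
```

Emit:
{"api": "play_rows", "payload": {
  "deltas": [
    {"tx":-0.04,"ty":0.12,"tz":-2.5,"turn":0,"hand":1},
    {"tx":0,"ty":0,"tz":-2.5,"turn":0,"hand":1},
    {"tx":0,"ty":0,"tz":-1.8,"turn":0,"hand":1},
    {"tx":0,"ty":0,"tz":-1,"turn":0,"hand":1},
    {"tx":0,"ty":0,"tz":0,"turn":0,"hand":1},
    {"tx":0,"ty":0,"tz":0,"turn":0,"hand":0.3},
    {"tx":0,"ty":0,"tz":0,"turn":0,"hand":0.3},
    {"tx":0,"ty":0,"tz":0,"turn":0,"hand":0.3},
    {"tx":0,"ty":0,"tz":0,"turn":0,"hand":0.3},
    {"tx":0,"ty":0,"tz":0,"turn":0,"hand":0.3},
    {"tx":0,"ty":0,"tz":0,"turn":0,"hand":0.3}
  ],
  "newtons": 60
}}

```text
time_s: 6.2
position: [0.6206, 0.0115, 0.005]
orientation: [179.8, -0.0, 69.8]
force: [-0.6, 0.5, 5.2]
finger_gap: 0.666
gripper_force: 67.5
```

Emit:
{"api": "play_rows", "payload": {
  "deltas": [
    {"tx":0,"ty":0,"tz":2,"turn":0,"hand":0.3},
    {"tx":0,"ty":0,"tz":4,"turn":0,"hand":0.3},
    {"tx":0,"ty":0,"tz":4,"turn":0,"hand":0.3},
    {"tx":-2,"ty":3.3,"tz":0,"turn":1,"hand":0.3},
    {"tx":-2,"ty":3.3,"tz":0,"turn":1,"hand":0.3},
    {"tx":-2,"ty":3.3,"tz":0,"turn":1,"hand":0.3},
    {"tx":-2,"ty":3.3,"tz":0,"turn":1,"hand":0.3},
    {"tx":-2,"ty":3.3,"tz":0,"turn":1.3,"hand":0.3},
    {"tx":-2,"ty":3.3,"tz":0,"turn":0,"hand":0.3},
    {"tx":-2,"ty":3.3,"tz":0,"turn":0,"hand":0.3},
    {"tx":-1.7,"ty":2.9,"tz":0,"turn":0,"hand":0.3},
    {"tx":0,"ty":0,"tz":0,"turn":0,"hand":0.3},
    {"tx":0,"ty":0,"tz":0,"turn":0,"hand":0.3},
    {"tx":0,"ty":0,"tz":0,"turn":0,"hand":0.3}
  ]
}}

```text
time_s: 7.95
position: [0.4626, 0.2708, 0.1032]
orientation: [-180.0, 0.0, 75.0]
force: [-0.5, 0.3, -3.3]
finger_gap: 0.663
gripper_force: 66.5
```

```bash
python3 -c "
from h import *
c=snap('wrist'); pickle.dump(c,open('w6.pkl','wb')); save(c,'pics/w6.png'); print(c['state']['position'],c['state']['orientation'],c['state']['gripper_force'],c['state']['force'])"
```

```text
[0.4625751  0.2707574  0.10324548] [-1.79992785e+02  2.85349384e-02  7.50198133e+01] 66.54902458190918 [-0.5157594   0.34085808 -3.34566071]
```

View pics/w6.png

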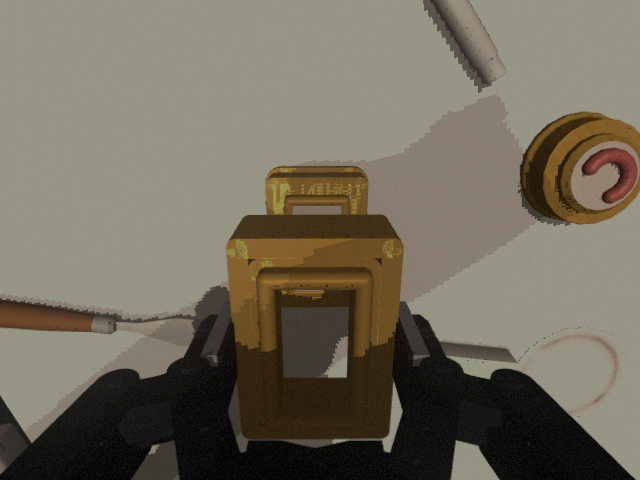

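The ring is held level with its top outline spanning columns 228–403. The base behind it spans 266–367, so both centre on column ~316 and line up sideways. Lowering now.

Emit:
{"api": "play_rows", "payload": {
  "deltas": [
    {"tx":0.08,"ty":0.08,"tz":-2.5,"turn":0.1,"hand":0.3},
    {"tx":0,"ty":0,"tz":-2.5,"turn":0,"hand":0.3},
    {"tx":0,"ty":0,"tz":-0.8,"turn":0,"hand":0.3},
    {"tx":0,"ty":0,"tz":-0.5,"turn":0,"hand":0.3},
    {"tx":0,"ty":0,"tz":-0.5,"turn":0,"hand":0.3},
    {"tx":0,"ty":0,"tz":-0.4,"turn":0,"hand":0.3},
    {"tx":0,"ty":0,"tz":-0.3,"turn":0,"hand":0.3},
    {"tx":0,"ty":0,"tz":0,"turn":0,"hand":0.3},
    {"tx":0,"ty":0,"tz":0,"turn":0,"hand":0.3}
  ]
}}

```text
time_s: 9.12
position: [0.4632, 0.2725, 0.0285]
orientation: [180.0, -0.0, 75.2]
force: [-0.5, -0.2, -1.6]
finger_gap: 0.663
gripper_force: 66.4
```

Emit:
{"api": "play_rows", "payload": {
  "deltas": [
    {"tx":0,"ty":-0.05,"tz":-0.1,"turn":0,"hand":0.3},
    {"tx":0,"ty":0,"tz":-0.05,"turn":0,"hand":0.3},
    {"tx":0,"ty":0,"tz":0,"turn":0,"hand":0.3},
    {"tx":0,"ty":0,"tz":0,"turn":0,"hand":0.75},
    {"tx":0,"ty":0,"tz":0,"turn":0,"hand":1},
    {"tx":0,"ty":0,"tz":0,"turn":0,"hand":1},
    {"tx":0,"ty":0,"tz":0,"turn":0,"hand":1},
    {"tx":0,"ty":0,"tz":0,"turn":0,"hand":1}
  ]
}}

```text
time_s: 10.12
position: [0.4631, 0.2719, 0.0268]
orientation: [180.0, -0.0, 75.2]
force: [-0.5, -0.8, 0.1]
finger_gap: 0.997
gripper_force: 0.0
```

Emit:
{"api": "play_rows", "payload": {
  "deltas": [
    {"tx":0,"ty":0,"tz":3,"turn":0,"hand":1},
    {"tx":0,"ty":0,"tz":5.5,"turn":0,"hand":1},
    {"tx":-1,"ty":-4.4,"tz":3,"turn":0,"hand":1},
    {"tx":-1,"ty":-4.4,"tz":3,"turn":0,"hand":1},
    {"tx":0,"ty":0,"tz":0,"turn":0,"hand":1},
    {"tx":0,"ty":0,"tz":0,"turn":0,"hand":1}
  ]
}}

```text
time_s: 10.88
position: [0.4431, 0.184, 0.1716]
orientation: [180.0, -0.0, 75.2]
force: [0.6, 0.1, -0.7]
finger_gap: 1.0
gripper_force: 0.0
```

```bash
python3 - <<'E'
from h import *
c=snap('wrist'); pickle.dump(c,open('w7.pkl','wb'))
o,ch=part(c,[.463,.271,.05]); print('outer@.050',rect(c,o,.05),'hole@.057',rect(c,ch,.057) if ch is not None else None,c['state']['position'])
E
```

```text
outer@.050 [462.4 272.2  83.9  58.   75.1] hole@.057 [462.8 271.9  47.6  24.6  75.5] [0.4431375  0.18401718 0.17162943]
```

Emit:
{"api": "play_rows", "payload": {
  "deltas": [
    {"tx":0,"ty":-6,"tz":0,"turn":0,"hand":1},
    {"tx":0,"ty":-6,"tz":0,"turn":0,"hand":1},
    {"tx":0,"ty":-6,"tz":0,"turn":0,"hand":1},
    {"tx":0,"ty":-6,"tz":0,"turn":0,"hand":1},
    {"tx":0,"ty":-6,"tz":0,"turn":0,"hand":1},
    {"tx":0,"ty":-6,"tz":0,"turn":0,"hand":1},
    {"tx":0,"ty":-6,"tz":0,"turn":0,"hand":1},
    {"tx":0,"ty":-5,"tz":0,"turn":0,"hand":1},
    {"tx":0,"ty":0,"tz":0,"turn":0,"hand":1},
    {"tx":0,"ty":0,"tz":0,"turn":0,"hand":1}
  ]
}}

```text
time_s: 12.18
position: [0.443, -0.2849, 0.1702]
orientation: [-179.8, -0.1, 75.2]
force: [-0.5, 0.8, 0.3]
finger_gap: 1.002
gripper_force: 0.0
```

```bash
python3 -c "
from h import *
c=snap('wrist'); pickle.dump(c,open('w8.pkl','wb')); print(c['state']['position'])"
```

```text
[ 0.44297    -0.28490511  0.17022797]
```

Emit:
{"api": "play_rows", "payload": {
  "deltas": [
    {"tx":0,"ty":-5,"tz":0,"turn":0,"hand":1},
    {"tx":0,"ty":0,"tz":0,"turn":0,"hand":1},
    {"tx":0,"ty":0,"tz":0,"turn":0,"hand":1}
  ]
}}

```text
time_s: 12.6
position: [0.4433, -0.3345, 0.1716]
orientation: [-180.0, -0.1, 75.3]
force: [0.4, 0.3, -0.5]
finger_gap: 1.001
gripper_force: 0.0
```

```bash
python3 -c "
from h import *
c=snap('wrist'); pickle.dump(c,open('w9.pkl','wb'))
W=[pickle.load(open(f,'rb')) for f in ('w8.pkl','w9.pkl')]
print('outer tri',tri(W[0],cv2.minEnclosingCircle(part(W[0],[.455,-.263,.028])[0])[0],W[1],cv2.minEnclosingCircle(part(W[1],[.455,-.263,.028])[0])[0]))"; python3 meas.py .455 -.263 .035 .028 w8.pkl w9.pkl
```

```text
outer tri (array([ 0.45498267, -0.26067003,  0.01753431]), np.float64(0.0003562166712752268))
(282, 139, 84, 86) out [ 454.9 -260.3   61.6   61.1  118.7] in px [323.5 184.5] in [ 455.  -259.6   33.5   32.6   30.1] [ 0.443  -0.2849  0.1702] [-1.7984e+02 -1.2000e-01  7.5240e+01]
(262, 70, 88, 92) out [ 454.8 -261.3   60.6   60.6   64.7] in px [305.  116.5] in [ 455.  -261.1   35.4   34.6  120.3] [ 0.4433 -0.3345  0.1716] [-1.7996e+02 -6.0000e-02  7.5280e+01]
tri (array([ 0.45479413, -0.26109172,  0.02621969]), np.float64(2.989136071049452e-05))
```

The oblong ring is seated: (462.4, 272.2) mm, 83.9 x 58.0 at the 50 mm plane, with the base at (463.4, 271.6). The round ring is at (454.8, -261.5). Grasping it.

Emit:
{"api": "play_rows", "payload": {
  "deltas": [
    {"tx":0.55,"ty":3.6,"tz":-3,"turn":0,"hand":1},
    {"tx":0.6,"ty":3.7,"tz":-4,"turn":0,"hand":1},
    {"tx":0,"ty":0,"tz":-2.5,"turn":0,"hand":1},
    {"tx":0,"ty":0,"tz":0,"turn":0,"hand":1},
    {"tx":0,"ty":0,"tz":0,"turn":0,"hand":1}
  ]
}}

```text
time_s: 13.28
position: [0.4553, -0.2631, 0.0783]
orientation: [179.9, 0.0, 75.2]
force: [1.1, -0.5, -0.1]
finger_gap: 1.002
gripper_force: 0.0
```

Emit:
{"api": "play_rows", "payload": {
  "deltas": [
    {"tx":-0.05,"ty":0.15,"tz":-2.5,"turn":0,"hand":1},
    {"tx":0,"ty":0,"tz":-2.5,"turn":0,"hand":1},
    {"tx":0,"ty":0,"tz":-1.6,"turn":0,"hand":1},
    {"tx":0,"ty":0,"tz":-0.8,"turn":0,"hand":1},
    {"tx":0,"ty":0,"tz":0,"turn":0,"hand":1},
    {"tx":0,"ty":0,"tz":0,"turn":0,"hand":0.3},
    {"tx":0,"ty":0,"tz":0,"turn":0,"hand":0.3},
    {"tx":0,"ty":0,"tz":0,"turn":0,"hand":0.3},
    {"tx":0,"ty":0,"tz":0,"turn":0,"hand":0.3},
    {"tx":0,"ty":0,"tz":0,"turn":0,"hand":0.3}
  ],
  "newtons": 60
}}

```text
time_s: 14.52
position: [0.4552, -0.2625, 0.0044]
orientation: [179.8, 0.1, 75.2]
force: [0.2, -0.5, 5.8]
finger_gap: 0.689
gripper_force: 66.6
```

Emit:
{"api": "play_rows", "payload": {
  "deltas": [
    {"tx":0,"ty":0,"tz":2,"turn":0,"hand":0.3},
    {"tx":0,"ty":0,"tz":4,"turn":0,"hand":0.3},
    {"tx":0,"ty":0,"tz":4,"turn":0,"hand":0.3},
    {"tx":1.4,"ty":4.4,"tz":0,"turn":0,"hand":0.3},
    {"tx":1.4,"ty":4.4,"tz":0,"turn":0,"hand":0.3},
    {"tx":1.4,"ty":4.4,"tz":0,"turn":0,"hand":0.3},
    {"tx":1.4,"ty":4.4,"tz":0,"turn":0,"hand":0.3},
    {"tx":1.4,"ty":4.4,"tz":0,"turn":0,"hand":0.3},
    {"tx":1.4,"ty":4.4,"tz":0,"turn":0,"hand":0.3},
    {"tx":1.4,"ty":4.4,"tz":0,"turn":0,"hand":0.3},
    {"tx":1.4,"ty":4.4,"tz":0,"turn":0,"hand":0.3},
    {"tx":1.4,"ty":4.4,"tz":0,"turn":0,"hand":0.3},
    {"tx":1.4,"ty":4.4,"tz":0,"turn":0,"hand":0.3},
    {"tx":1.4,"ty":4.4,"tz":0,"turn":0,"hand":0.3},
    {"tx":2.1,"ty":5,"tz":0,"turn":0,"hand":0.3},
    {"tx":0,"ty":0,"tz":0,"turn":0,"hand":0.3},
    {"tx":0,"ty":0,"tz":0,"turn":0,"hand":0.3},
    {"tx":0,"ty":0,"tz":0,"turn":0,"hand":0.3}
  ]
}}

```text
time_s: 16.77
position: [0.6286, 0.2711, 0.1026]
orientation: [-180.0, 0.0, 75.1]
force: [-0.5, 0.4, -2.2]
finger_gap: 0.692
gripper_force: 65.7
```

```bash
python3 -c "
from h import *
c=snap('wrist'); save(c,'pics/w10.png'); print(c['state']['position'],c['state']['orientation'])"
```

```text
[0.62861787 0.27108734 0.10263983] [-1.79959516e+02  4.69093107e-02  7.51188110e+01]
```

View pics/w10.png

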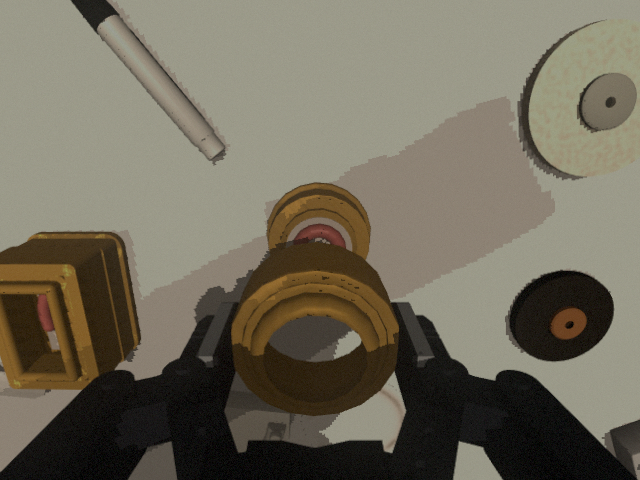

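The round ring is held level, spanning columns 232–398 (centre 315). The base spans 267–370 (centre 318), so the measured +1.9 mm x correction agrees. The oblong ring at the left (60,310) is seated on its base.

Emit:
{"api": "play_rows", "payload": {
  "deltas": [
    {"tx":0.19,"ty":0.05,"tz":-2.5,"turn":0,"hand":0.3},
    {"tx":0,"ty":0,"tz":-2.5,"turn":0,"hand":0.3},
    {"tx":0,"ty":0,"tz":-0.8,"turn":0,"hand":0.3},
    {"tx":0,"ty":0,"tz":-0.5,"turn":0,"hand":0.3},
    {"tx":0,"ty":0,"tz":-0.5,"turn":0,"hand":0.3},
    {"tx":0,"ty":0,"tz":-0.4,"turn":0,"hand":0.3},
    {"tx":0,"ty":0,"tz":-0.25,"turn":0,"hand":0.3},
    {"tx":0,"ty":0,"tz":0,"turn":0,"hand":0.3},
    {"tx":0,"ty":0,"tz":0,"turn":0,"hand":0.3}
  ]
}}

```text
time_s: 17.95
position: [0.6311, 0.273, 0.0286]
orientation: [180.0, -0.0, 75.2]
force: [-0.5, 0.4, -1.7]
finger_gap: 0.7
gripper_force: 65.7
```

Emit:
{"api": "play_rows", "payload": {
  "deltas": [
    {"tx":-0.05,"ty":-0.12,"tz":-0.1,"turn":0,"hand":0.3},
    {"tx":0,"ty":0,"tz":-0.07,"turn":0,"hand":0.3},
    {"tx":0,"ty":0,"tz":0,"turn":0,"hand":0.3},
    {"tx":0,"ty":0,"tz":0,"turn":0,"hand":0.78},
    {"tx":0,"ty":0,"tz":0,"turn":0,"hand":1},
    {"tx":0,"ty":0,"tz":0,"turn":0,"hand":1},
    {"tx":0,"ty":0,"tz":0,"turn":0,"hand":1},
    {"tx":0,"ty":0,"tz":0,"turn":0,"hand":1}
  ]
}}

```text
time_s: 18.95
position: [0.6305, 0.2717, 0.0267]
orientation: [180.0, -0.0, 75.2]
force: [0.5, -0.0, 1.0]
finger_gap: 0.999
gripper_force: 0.0
```

Emit:
{"api": "play_rows", "payload": {
  "deltas": [
    {"tx":0,"ty":0,"tz":3,"turn":0,"hand":1},
    {"tx":0,"ty":0,"tz":5.5,"turn":0,"hand":1},
    {"tx":-1.1,"ty":-4.2,"tz":3,"turn":0,"hand":1},
    {"tx":-1.1,"ty":-4.2,"tz":3,"turn":0,"hand":1},
    {"tx":0,"ty":0,"tz":0,"turn":0,"hand":1},
    {"tx":0,"ty":0,"tz":0,"turn":0,"hand":1}
  ]
}}

```text
time_s: 19.7
position: [0.6085, 0.1879, 0.1714]
orientation: [-180.0, -0.0, 75.2]
force: [0.2, 0.0, 0.2]
finger_gap: 1.002
gripper_force: 0.0
```

```bash
python3 - <<'E'
from h import *
c=snap('wrist'); pickle.dump(c,open('w11.pkl','wb'))
o,ch=part(c,[.63,.272,.05]); print('outer@.050',rect(c,o,.05),'hole@.057',rect(c,ch,.057),c['state']['position'])
t=snap('top')
for n,P in dict(rr=[.63,.272,.05],orr=[.463,.272,.05]).items(): print(n,proj(t,P))
E
```

```text
outer@.050 [629.9 272.5  60.6  60.4  65.3] hole@.057 [630.3 272.5  35.   34.6  75.1] [0.60849109 0.18790909 0.1713505 ]
rr [[172.96376932 197.49858517]]
orr [[170.61158466 274.4763251 ]]
```

The round ring is seated at (629.9, 272.5) with the base at (630.7, 272.5). Its apparent size at the 50 mm plane equals its size on the bench. Next I measure the oblong cover from two positions.

Emit:
{"api": "play_rows", "payload": {
  "deltas": [
    {"tx":-2.88,"ty":-2.1,"tz":0,"turn":-7.4,"hand":1},
    {"tx":-2.88,"ty":-2.1,"tz":0,"turn":-7.4,"hand":1},
    {"tx":-2.88,"ty":-2.1,"tz":0,"turn":-7.4,"hand":1},
    {"tx":-2.88,"ty":-2.1,"tz":0,"turn":-7.4,"hand":1},
    {"tx":-2.88,"ty":-2.1,"tz":0,"turn":-7.4,"hand":1},
    {"tx":-2.88,"ty":-2.1,"tz":0,"turn":-7.4,"hand":1},
    {"tx":-2.88,"ty":-2.1,"tz":0,"turn":-7.4,"hand":1},
    {"tx":-2.88,"ty":-2.1,"tz":0,"turn":-7.4,"hand":1},
    {"tx":0,"ty":0,"tz":0,"turn":0,"hand":0.6},
    {"tx":0,"ty":0,"tz":0,"turn":0,"hand":0.6}
  ]
}}

```text
time_s: 21.05
position: [0.3783, 0.0203, 0.171]
orientation: [-180.0, 0.0, 16.1]
force: [1.7, 0.4, -0.3]
finger_gap: 0.609
gripper_force: 0.0
```

```bash
python3 -c "
from h import *
c=snap('wrist'); pickle.dump(c,open('w12.pkl','wb')); print(c['state']['position'],c['state']['orientation'],c['state']['joint_pos'])"
```

```text
[0.3783213  0.02027228 0.17096662] [-1.79961194e+02  2.36940244e-02  1.60879516e+01] [-7.12565332e+00 -1.97380948e+01 -2.11268791e+01  8.86482871e+01
  2.63247334e-02  1.56786395e+02]
```

Emit:
{"api": "play_rows", "payload": {
  "deltas": [
    {"tx":0,"ty":-5,"tz":0,"turn":0,"hand":0.6},
    {"tx":0,"ty":0,"tz":0,"turn":0,"hand":0.6},
    {"tx":0,"ty":0,"tz":0,"turn":0,"hand":0.6}
  ]
}}

```text
time_s: 21.48
position: [0.3784, -0.0298, 0.1714]
orientation: [-179.9, 0.0, 16.0]
force: [0.3, -0.7, 0.1]
finger_gap: 0.597
gripper_force: 0.0
```

```bash
cat >> h.py <<'E'
def rib(c,P):
    "dark rib inside the brass blob near P: (plate contour, rib contour)"
    o,_=part(c,P); m=np.zeros(c['img'].shape[:2],np.uint8); cv2.drawContours(m,[o],-1,1,-1)
    v=cv2.cvtColor(cv2.medianBlur(c['img'],3),cv2.COLOR_RGB2HSV)
    d=((v[...,2]<75)&(v[...,1]<110)).astype(np.uint8)&m
    d=cv2.morphologyEx(d,cv2.MORPH_OPEN,np.ones((3,3),np.uint8))
    return o,max(cv2.findContours(d,cv2.RETR_EXTERNAL,cv2.CHAIN_APPROX_NONE)[0],key=cv2.contourArea)
E
cat > measc.py <<'E'
import sys
from h import *
P=[float(v) for v in sys.argv[1:4]]; W=[pickle.load(open(f,'rb')) for f in sys.argv[4:]]; px=[];ox=[]
for c in W:
    o,r=rib(c,P); px.append(cv2.minAreaRect(r)[0]); ox.append(cv2.minAreaRect(o)[0])
    print('plate@.013',rect(c,o,.013),'rib@.031',rect(c,r,.031),'rib px',np.round(px[-1],1),cv2.contourArea(r),c['state']['position'].round(4),c['state']['orientation'].round(1))
print('rib tri',tri(W[0],px[0],W[1],px[1]),'plate tri',tri(W[0],ox[0],W[1],ox[1]))
E
python3 -c "
from h import *
c=snap('wrist'); pickle.dump(c,open('w13.pkl','wb')); save(c,'pics/w13.png')"; python3 measc.py .46 -.01 .013 w12.pkl w13.pkl
```

```text
plate@.013 [458.7  -6.2  84.2  58.8  16.1] rib@.031 [458.8  -5.1  42.6  13.3  16.4] rib px [383.8 119.9] 1124.5 [0.3783 0.0203 0.171 ] [-180.     0.    16.1]
plate@.013 [458.9  -7.   84.5  58.9  16. ] rib@.031 [459.1  -6.4  42.7  11.1  16.4] rib px [316.  99.] 999.0 [ 0.3784 -0.0298  0.1714] [-179.9    0.    16. ]
rib tri (array([ 0.45948693, -0.0063782 ,  0.02317794]), np.float64(0.0002527813180228096)) plate tri (array([ 0.46073505, -0.00645313,  0.01373405]), np.float64(2.1942613411316947e-05))
```

View pics/w13.png

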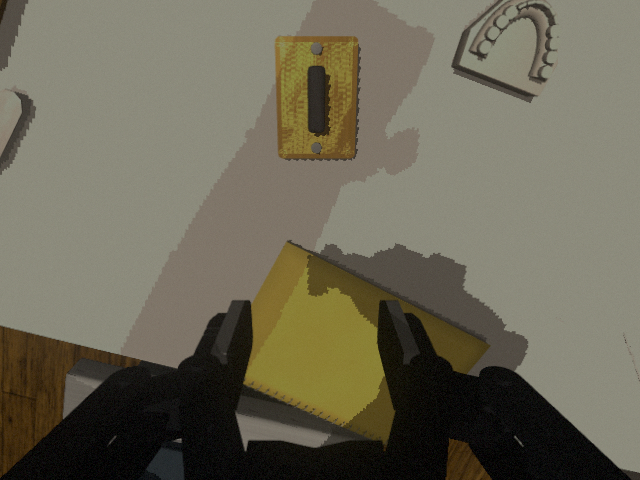

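The oblong cover is at (317,98), with plate height 13.7 mm and rib mid-height 23 mm, both as expected. Centre (459.0, -6.7) mm, yaw 16.2°.

Emit:
{"api": "play_rows", "payload": {
  "deltas": [
    {"tx":4,"ty":1.15,"tz":-3,"turn":0,"hand":0.4},
    {"tx":4.06,"ty":1.16,"tz":-4,"turn":0.2,"hand":0.4},
    {"tx":0,"ty":0,"tz":-4,"turn":0,"hand":0.4},
    {"tx":0,"ty":0,"tz":0,"turn":0,"hand":0.4},
    {"tx":0,"ty":0,"tz":0,"turn":0,"hand":0.4}
  ]
}}

```text
time_s: 22.15
position: [0.4592, -0.0066, 0.0629]
orientation: [180.0, -0.1, 16.3]
force: [0.6, -0.1, -0.4]
finger_gap: 0.402
gripper_force: 0.0
```

Emit:
{"api": "play_rows", "payload": {
  "deltas": [
    {"tx":0,"ty":0,"tz":-2.2,"turn":0,"hand":0.4},
    {"tx":0,"ty":0,"tz":-1.5,"turn":0,"hand":0.4},
    {"tx":0,"ty":0,"tz":-0.9,"turn":0,"hand":0.4},
    {"tx":0,"ty":0,"tz":0,"turn":0,"hand":0.4},
    {"tx":0,"ty":0,"tz":0,"turn":0,"hand":0},
    {"tx":0,"ty":0,"tz":0,"turn":0,"hand":0},
    {"tx":0,"ty":0,"tz":0,"turn":0,"hand":0},
    {"tx":0,"ty":0,"tz":0,"turn":0,"hand":0},
    {"tx":0,"ty":0,"tz":0,"turn":0,"hand":0}
  ],
  "newtons": 60
}}

```text
time_s: 23.28
position: [0.4595, -0.0074, 0.0166]
orientation: [179.9, -0.1, 16.2]
force: [0.1, -0.2, 5.6]
finger_gap: 0.117
gripper_force: 62.2
```

Emit:
{"api": "play_rows", "payload": {
  "deltas": [
    {"tx":0,"ty":0,"tz":2,"turn":0,"hand":0},
    {"tx":0,"ty":0,"tz":4,"turn":0,"hand":0},
    {"tx":0,"ty":0,"tz":5,"turn":0,"hand":0},
    {"tx":0,"ty":3.5,"tz":0,"turn":7.4,"hand":0},
    {"tx":0,"ty":3.5,"tz":0,"turn":7.4,"hand":0},
    {"tx":0,"ty":3.5,"tz":0,"turn":7.4,"hand":0},
    {"tx":0,"ty":3.5,"tz":0,"turn":7.4,"hand":0},
    {"tx":0,"ty":3.5,"tz":0,"turn":7.4,"hand":0},
    {"tx":0,"ty":3.5,"tz":0,"turn":7.4,"hand":0},
    {"tx":0.15,"ty":3.5,"tz":0,"turn":7.4,"hand":0},
    {"tx":0.15,"ty":3.5,"tz":0,"turn":7.1,"hand":0},
    {"tx":0,"ty":0,"tz":0,"turn":0,"hand":0},
    {"tx":0,"ty":0,"tz":0,"turn":0,"hand":0},
    {"tx":0,"ty":0,"tz":0,"turn":0,"hand":0}
  ]
}}

```text
time_s: 25.02
position: [0.4614, 0.2718, 0.125]
orientation: [-180.0, 0.1, 75.0]
force: [-0.4, -0.2, -1.7]
finger_gap: 0.121
gripper_force: 61.3
```

```bash
python3 -c "
from h import *
c=snap('wrist'); save(c,'pics/w14.png'); print(c['state']['position'],c['state']['orientation'],c['state']['finger_gap'])"
```

```text
[0.46136336 0.27180568 0.12503574] [-1.79951916e+02  6.03565449e-02  7.50102795e+01] 0.12073646294942506
```

View pics/w14.png

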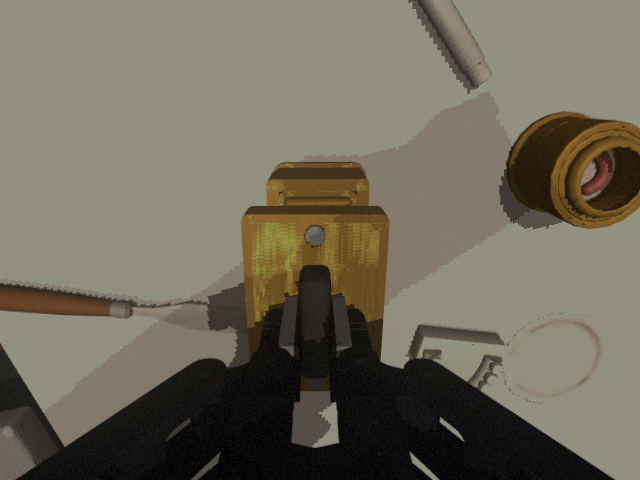

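The oblong cover is held level at columns 243–388 (centre 315.5). The ring behind it is at 267–369 (centre 318), which agrees with the +1.3 mm correction in x.

Emit:
{"api": "play_rows", "payload": {
  "deltas": [
    {"tx":0.13,"ty":0,"tz":-2.4,"turn":0.1,"hand":0},
    {"tx":0,"ty":0,"tz":-1.2,"turn":0,"hand":0},
    {"tx":0,"ty":0,"tz":-0.7,"turn":0,"hand":0},
    {"tx":0,"ty":0,"tz":-0.5,"turn":0,"hand":0},
    {"tx":0,"ty":0,"tz":-0.4,"turn":0,"hand":0},
    {"tx":0,"ty":0,"tz":-0.35,"turn":0,"hand":0},
    {"tx":0,"ty":0,"tz":0,"turn":0,"hand":0},
    {"tx":0,"ty":0,"tz":0,"turn":0,"hand":0}
  ]
}}

```text
time_s: 26.08
position: [0.4631, 0.2729, 0.0704]
orientation: [180.0, -0.0, 75.2]
force: [0.3, -0.1, -1.8]
finger_gap: 0.121
gripper_force: 61.3
```

Emit:
{"api": "play_rows", "payload": {
  "deltas": [
    {"tx":-0.04,"ty":-0.06,"tz":-0.2,"turn":0,"hand":0},
    {"tx":0,"ty":0,"tz":-0.15,"turn":0,"hand":0},
    {"tx":0,"ty":0,"tz":0,"turn":0,"hand":0},
    {"tx":0,"ty":0,"tz":0,"turn":0,"hand":0}
  ]
}}

```text
time_s: 26.58
position: [0.4626, 0.2722, 0.0666]
orientation: [180.0, -0.0, 75.2]
force: [0.5, -0.0, -2.0]
finger_gap: 0.117
gripper_force: 61.3
```

Emit:
{"api": "play_rows", "payload": {
  "deltas": [
    {"tx":0,"ty":0,"tz":0,"turn":0,"hand":0.2},
    {"tx":0,"ty":0,"tz":0,"turn":0,"hand":0.4},
    {"tx":0,"ty":0,"tz":0,"turn":0,"hand":0.4},
    {"tx":0,"ty":0,"tz":0,"turn":0,"hand":0.4},
    {"tx":0,"ty":0,"tz":4,"turn":0,"hand":0.4},
    {"tx":-1,"ty":-4.4,"tz":3.5,"turn":0,"hand":0.4},
    {"tx":-1,"ty":-4.4,"tz":3,"turn":0,"hand":0.4},
    {"tx":0,"ty":0,"tz":0,"turn":0,"hand":0.4},
    {"tx":0,"ty":0,"tz":0,"turn":0,"hand":0.4}
  ]
}}

```text
time_s: 27.7
position: [0.4427, 0.1843, 0.1715]
orientation: [180.0, -0.0, 75.2]
force: [-0.2, -0.3, 0.2]
finger_gap: 0.398
gripper_force: 0.0
```

```bash
python3 - <<'E'
from h import *
c=snap('wrist'); pickle.dump(c,open('w15.pkl','wb'))
o,r=rib(c,[.463,.272,.063]); print('plate@.063',rect(c,o,.063),'rib@.081',rect(c,r,.081),c['state']['position'])
E
```

```text
plate@.063 [462.1 273.2  84.   57.9  75. ] rib@.081 [462.2 273.3  42.9  11.4  75.1] [0.4426768  0.18432333 0.17146543]
```

The oblong cover is seated: (462.1, 273.2), 84.0 x 57.9 at the 63 mm plane, yaw 75.0°. On to the round cover.

Emit:
{"api": "play_rows", "payload": {
  "deltas": [
    {"tx":1.5,"ty":-4.4,"tz":0,"turn":4.3,"hand":0.4},
    {"tx":1.5,"ty":-4.4,"tz":0,"turn":4.3,"hand":0.4},
    {"tx":1.5,"ty":-4.4,"tz":0,"turn":4.3,"hand":0.4},
    {"tx":1.5,"ty":-4.4,"tz":0,"turn":4.3,"hand":0.4},
    {"tx":1.5,"ty":-4.4,"tz":0,"turn":4.3,"hand":0.4},
    {"tx":1.5,"ty":-4.4,"tz":0,"turn":4.3,"hand":0.4},
    {"tx":1.5,"ty":-4.4,"tz":0,"turn":4.3,"hand":0.4},
    {"tx":1.5,"ty":-4.4,"tz":0,"turn":4.3,"hand":0.4},
    {"tx":1.5,"ty":-4.4,"tz":0,"turn":4.3,"hand":0.4},
    {"tx":2.2,"ty":-4.8,"tz":0,"turn":4.3,"hand":0.4},
    {"tx":0,"ty":0,"tz":0,"turn":0,"hand":0.4},
    {"tx":0,"ty":0,"tz":0,"turn":0,"hand":0.4}
  ]
}}

```text
time_s: 29.25
position: [0.5993, -0.2585, 0.1695]
orientation: [-179.9, -0.2, 118.2]
force: [-0.1, 0.5, 0.6]
finger_gap: 0.396
gripper_force: 0.0
```

```bash
python3 -c "
from h import *
c=snap('wrist'); pickle.dump(c,open('w16.pkl','wb')); print(c['state']['position'],proj(c,[.63,-.266,.013]))"
```

```text
[ 0.59930148 -0.25847414  0.16950698] [[344.32814718 239.92600304]]
```

Emit:
{"api": "play_rows", "payload": {
  "deltas": [
    {"tx":2,"ty":-4,"tz":0,"turn":0,"hand":0.4},
    {"tx":0,"ty":0,"tz":0,"turn":0,"hand":0.4},
    {"tx":0,"ty":0,"tz":0,"turn":0,"hand":0.4}
  ]
}}

```text
time_s: 29.68
position: [0.6196, -0.2983, 0.1721]
orientation: [180.0, -0.0, 118.3]
force: [-0.8, 0.6, -0.2]
finger_gap: 0.401
gripper_force: 0.0
```

```bash
python3 -c "
from h import *
c=snap('wrist'); pickle.dump(c,open('w17.pkl','wb')); save(c,'pics/w17.png')"; python3 measc.py .63 -.266 .013 w16.pkl w17.pkl
```

```text
Traceback (most recent call last):
  File "measc.py", line 5, in <module>
    o,r=rib(c,P); px.append(cv2.minAreaRect(r)[0]); ox.append(cv2.minAreaRect(o)[0])
        ~~~^^^^^
  File "h.py", line 47, in rib
    return o,max(cv2.findContours(d,cv2.RETR_EXTERNAL,cv2.CHAIN_APPROX_NONE)[0],key=cv2.contourArea)
             ~~~^^^^^^^^^^^^^^^^^^^^^^^^^^^^^^^^^^^^^^^^^^^^^^^^^^^^^^^^^^^^^^^^^^^^^^^^^^^^^^^^^^^^
ValueError: max() iterable argument is empty
```

View pics/w17.png

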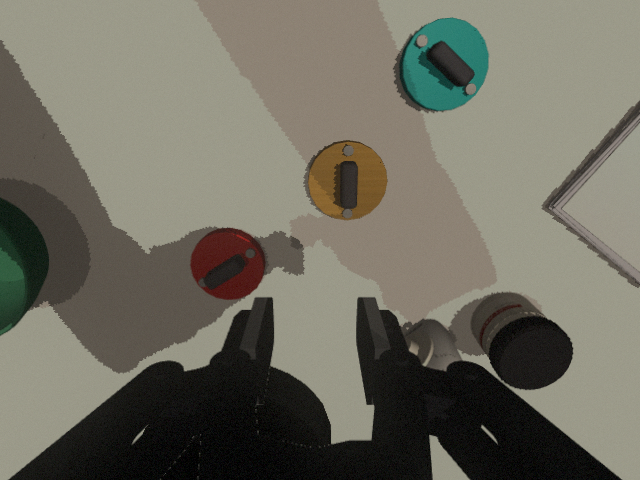

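The brass cover is at (348,180), the turquoise one at (445,64) and the red one at (228,263). I need to fix the rib mask, because the rib is a bit brighter here.

```bash
sed -i "s/d=((v\[...,2\]<75)&(v\[...,1\]<110)).astype(np.uint8)&m/m=cv2.erode(cv2.fillConvexPoly(m,cv2.convexHull(o),1),np.ones((5,5),np.uint8)); d=((v[...,2]<90)\&(v[...,1]<110)).astype(np.uint8)\&m/" h.py
python3 -c "
from h import *
for f in ('w16.pkl','w17.pkl'):
    c=pickle.load(open(f,'rb')); o,_=part(c,[.63,-.266,.013]); print(cv2.boundingRect(o),cv2.contourArea(o))
h=cv2.cvtColor(c['img'],cv2.COLOR_RGB2HSV); print(h[180:190,348],h[180,325])"; python3 measc.py .63 -.266 .013 w16.pkl w17.pkl
```

```text
(307, 198, 77, 75) 3602.5
(308, 140, 79, 80) 4850.5
[[17 42 54]
 [ 9 48 53]
 [15 50 51]
 [13 35 51]
 [12 47 54]
 [23 48 48]
 [17 43 53]
 [ 4 41 50]
 [14 57 49]
 [12 49 52]] [ 18 163 116]
plate@.013 [ 628.9 -263.    62.8   61.2  118.2] rib@.031 [ 627.9 -262.2   37.2   12.2  119.3] rib px [346. 242.] 669.0 [ 0.5993 -0.2585  0.1695] [-179.9   -0.2  118.2]
plate@.013 [ 629.3 -263.6   61.6   60.5  118.2] rib@.031 [ 628.7 -263.4   34.8   12.3  119.4] rib px [348.5 184.5] 731.0 [ 0.6196 -0.2983  0.1721] [180.   -0.  118.3]
rib tri (array([ 0.63007626, -0.26446439,  0.02160097]), np.float64(0.0002402178246447147)) plate tri (array([ 0.62957079, -0.26342895,  0.00793699]), np.float64(1.5411133006736893e-05))
```

Emit:
{"api": "play_rows", "payload": {
  "deltas": [
    {"tx":0.5,"ty":1.7,"tz":-3,"turn":0.5,"hand":0.4},
    {"tx":0.52,"ty":1.7,"tz":-4,"turn":0.5,"hand":0.4},
    {"tx":0,"ty":0,"tz":-4,"turn":0,"hand":0.4},
    {"tx":0,"ty":0,"tz":0,"turn":0,"hand":0.4},
    {"tx":0,"ty":0,"tz":0,"turn":0,"hand":0.4}
  ]
}}

```text
time_s: 30.35
position: [0.6305, -0.2657, 0.0641]
orientation: [179.9, 0.1, 119.2]
force: [-0.0, -0.3, 1.1]
finger_gap: 0.401
gripper_force: 0.0
```

Emit:
{"api": "play_rows", "payload": {
  "deltas": [
    {"tx":-0.06,"ty":0.12,"tz":-2.2,"turn":0,"hand":0.4},
    {"tx":0,"ty":0,"tz":-1.5,"turn":0,"hand":0.4},
    {"tx":0,"ty":0,"tz":-1,"turn":0,"hand":0.4},
    {"tx":0,"ty":0,"tz":0,"turn":0,"hand":0.4},
    {"tx":0,"ty":0,"tz":0,"turn":0,"hand":0},
    {"tx":0,"ty":0,"tz":0,"turn":0,"hand":0},
    {"tx":0,"ty":0,"tz":0,"turn":0,"hand":0},
    {"tx":0,"ty":0,"tz":0,"turn":0,"hand":0},
    {"tx":0,"ty":0,"tz":0,"turn":0,"hand":0}
  ],
  "newtons": 60
}}

```text
time_s: 31.48
position: [0.6298, -0.265, 0.0157]
orientation: [179.9, 0.1, 119.2]
force: [-0.5, 0.3, 3.7]
finger_gap: 0.123
gripper_force: 62.0
```

Emit:
{"api": "play_rows", "payload": {
  "deltas": [
    {"tx":0,"ty":0,"tz":2,"turn":0,"hand":0},
    {"tx":0,"ty":0,"tz":4,"turn":0,"hand":0},
    {"tx":0,"ty":0,"tz":5,"turn":0,"hand":0},
    {"tx":0,"ty":4.4,"tz":0,"turn":0,"hand":0},
    {"tx":0,"ty":4.4,"tz":0,"turn":0,"hand":0},
    {"tx":0,"ty":4.4,"tz":0,"turn":0,"hand":0},
    {"tx":0,"ty":4.4,"tz":0,"turn":0,"hand":0},
    {"tx":0,"ty":4.4,"tz":0,"turn":0,"hand":0},
    {"tx":0,"ty":4.4,"tz":0,"turn":0,"hand":0},
    {"tx":0,"ty":4.4,"tz":0,"turn":0,"hand":0},
    {"tx":0,"ty":4.4,"tz":0,"turn":0,"hand":0},
    {"tx":0,"ty":4.4,"tz":0,"turn":0,"hand":0},
    {"tx":0,"ty":4.4,"tz":0,"turn":0,"hand":0},
    {"tx":0,"ty":4.4,"tz":0,"turn":0,"hand":0},
    {"tx":0.06,"ty":5.3,"tz":0,"turn":0,"hand":0},
    {"tx":0,"ty":0,"tz":0,"turn":0,"hand":0},
    {"tx":0,"ty":0,"tz":0,"turn":0,"hand":0},
    {"tx":0,"ty":0,"tz":0,"turn":0,"hand":0}
  ]
}}

```text
time_s: 33.72
position: [0.6298, 0.2711, 0.1247]
orientation: [-180.0, 0.0, 119.1]
force: [0.4, -0.2, -1.6]
finger_gap: 0.121
gripper_force: 61.4
```

```bash
python3 -c "
from h import *
c=snap('wrist'); save(c,'pics/w18.png'); print(c['state']['position'],c['state']['orientation'],c['state']['finger_gap'])"
```

```text
[0.62981306 0.27106476 0.12470526] [-1.79964857e+02  1.32278956e-02  1.19107622e+02] 0.12052740714052322
```

View pics/w18.png

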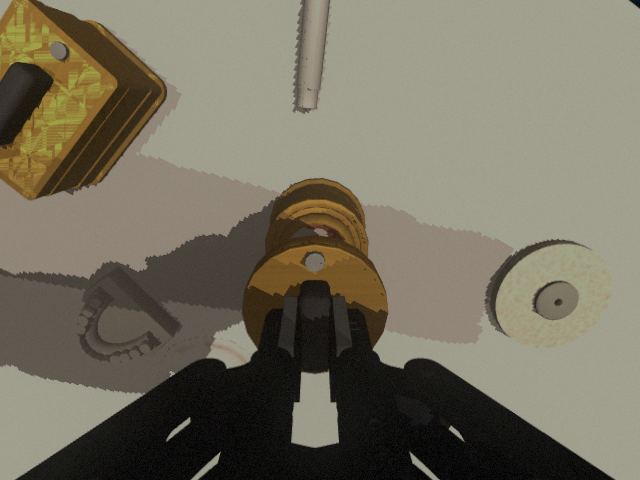

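The round cover is held level, at columns 243–387, and the ring is at 266–369. They line up sideways to within about 2 px. Lowering.

Emit:
{"api": "play_rows", "payload": {
  "deltas": [
    {"tx":0.06,"ty":0.02,"tz":-2.4,"turn":0,"hand":0},
    {"tx":0,"ty":0,"tz":-1.2,"turn":0,"hand":0},
    {"tx":0,"ty":0,"tz":-0.7,"turn":0,"hand":0},
    {"tx":0,"ty":0,"tz":-0.5,"turn":0,"hand":0},
    {"tx":0,"ty":0,"tz":-0.4,"turn":0,"hand":0},
    {"tx":0,"ty":0,"tz":-0.3,"turn":0,"hand":0},
    {"tx":0,"ty":0,"tz":0,"turn":0,"hand":0},
    {"tx":0,"ty":0,"tz":0,"turn":0,"hand":0}
  ]
}}

```text
time_s: 34.78
position: [0.6305, 0.2727, 0.07]
orientation: [180.0, 0.0, 119.2]
force: [0.2, -0.0, -2.0]
finger_gap: 0.121
gripper_force: 61.4
```

Emit:
{"api": "play_rows", "payload": {
  "deltas": [
    {"tx":0,"ty":-0.05,"tz":-0.2,"turn":0,"hand":0},
    {"tx":0,"ty":0,"tz":-0.2,"turn":0,"hand":0},
    {"tx":0,"ty":0,"tz":0,"turn":0,"hand":0},
    {"tx":0,"ty":0,"tz":0,"turn":0,"hand":0}
  ]
}}

```text
time_s: 35.28
position: [0.6304, 0.2721, 0.0657]
orientation: [180.0, 0.0, 119.2]
force: [0.2, 0.1, -1.1]
finger_gap: 0.124
gripper_force: 61.5
```

Emit:
{"api": "play_rows", "payload": {
  "deltas": [
    {"tx":0,"ty":0,"tz":0,"turn":0,"hand":0.2},
    {"tx":0,"ty":0,"tz":0,"turn":0,"hand":0.4},
    {"tx":0,"ty":0,"tz":0,"turn":0,"hand":0.4},
    {"tx":0,"ty":0,"tz":0,"turn":0,"hand":0.4},
    {"tx":0,"ty":0,"tz":4,"turn":0,"hand":0.4},
    {"tx":1,"ty":-4,"tz":3.5,"turn":0,"hand":0.4},
    {"tx":1,"ty":-4,"tz":3,"turn":0,"hand":0.4},
    {"tx":0,"ty":0,"tz":0,"turn":0,"hand":0.4},
    {"tx":0,"ty":0,"tz":0,"turn":0,"hand":0.4}
  ]
}}

```text
time_s: 36.4
position: [0.6503, 0.1922, 0.1704]
orientation: [-180.0, -0.0, 119.2]
force: [0.2, 0.3, -0.1]
finger_gap: 0.4
gripper_force: 0.0
```

```bash
python3 - <<'E'
from h import *
c=snap('wrist'); pickle.dump(c,open('w19.pkl','wb'))
for n,P in dict(rc=[.63,.272,.063],oc=[.462,.273,.063]).items():
    o,r=rib(c,P); print(n,'plate@.063',rect(c,o,.063),'rib@.081',rect(c,r,.081),cv2.boundingRect(o))
print(c['state']['position'],c['state']['force'])
s=snap('scene'); a=s['img'][150:270,150:310]; cv2.imwrite('pics/fin.png',cv2.resize(a,(800,600),interpolation=cv2.INTER_CUBIC)[...,::-1])
E
```

```text
rc plate@.063 [629.9 272.2  60.8  60.7  75.3] rib@.081 [629.5 271.9  32.8  12.3 119.2] (299, 55, 102, 106)
oc plate@.063 [489.4 242.4  90.4  34.1  28.4] rib@.081 [467.8 242.    1.2   0.9  28.2] (30, 0, 160, 66)
[0.65025151 0.19217611 0.17035004] [ 0.19537544  0.33577566 -0.14505548]
```

View pics/fin.png

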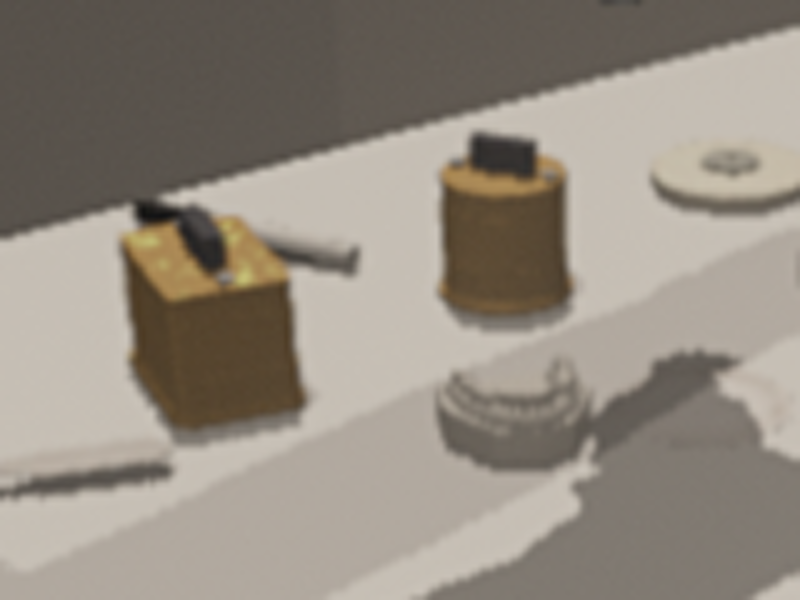

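Both flasks are closed, with no gaps visible: oblong at (210,320), round at (505,235). The round cover is at (629.9, 272.2), directly over its ring. The robot is clear of everything.

```bash
python3 -c "
from station import sign_off
print(sign_off())"
```

```text
the job is handed in; nothing more can be done
None
```

Both flasks are closed, with both rings seated before either cover went on; in my last measurements every part sat within about 2 mm of its mate. I handed the job in at about 36 s; `sign_off` returned no verdict.

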